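# Open the cutter tin and set out the small cutter

### The arm

A 7-joint arm with a two-finger parallel gripper is mounted at the origin on the work surface; the furniture and walls round the work are solid. World frame = base frame: x ahead of the robot, y to its left, z up, the work surface at z = 0. Lengths are in m, angles in rad, forces in N, time in s.
With the tool pointing down it reaches from about 0.4 to 0.875 m from the base axis. Payload 19.3 kg.
Tool frame: the origin (TCP) lies at the very end of the fingers, on their centre line; the grasp point (between the pads) lies 19 mm behind it; z points along the fingers, x is the direction in which the jaws open and shut, and the axes are right-handed (so a half turn about z gives the same grasp; the last joint's range is limited). The gripper opens to 85 mm and grips with 20 to 120 N. Pads are 22 mm wide; open, the fingers measure 114 mm over their backs; the gripper's body (76 mm by 85 mm) begins 54 mm behind the grasp point. The pads swing forward as they close: fully open they stand 13 mm farther back than shut.
Start: joints at [1.172, 0.521, -0.036, 1.599, 0.021, 1.021, -0.113], TCP at [0.202, -0.592, 0.231] pointing down, gripper open.
Joint ranges: [-2.91, 2.91], [-0.3, 2.13], [-1.5, 1.42], [0.17, 2.43], [-1.26, 4.41], [0.16, 1.93], [-2.52, 2.52]. Speed limits (rad/s): [1.89, 1.89, 2.39, 2.39, 3.01, 3.01, 3.01].

### API

Orientations are given as [roll, pitch, yaw] about the fixed x, y, z axes, in that order (R = Rz(yaw) Ry(pitch) Rx(roll)).
In Python, from workcell import bot gives the robot as it stands.
- The arm moves only by the tool jog_arm, never from a script. Its argument "increments" is a list of rows, each an object of numbers: "wx", "wy", "wz": the turn, a rotation vector about the tool's x, y, z in degrees; "x", "y", "z": the shift along the tool's x, y, z in cm; "claw": the opening in per cent of the stroke, from 0 (shut) to 100 (fully open). A call has 1 to 10 rows; each row is the pose to reach, as a shift and turn from the pose measured when the call began, along the tool's axes at that moment; what a row does not reach only later rows make up. A row lasts 1/8 s, in which the tool goes at most 62.5 mm and 10.7 degrees, less where a joint would pass 70% of its speed; a pose out of reach is approached as far as the arm can. A call with a gripper value outside its range is refused whole. The fingers move at their own pace and stop on an object; "squeeze" is the grip in N (left out, the last holds). Time passes only in rows, so rows that repeat a pose let the fingers close. It gives the time, the measured TCP pose, the force and the opening at its end, in the units of the state.
- bot.observe(): the state, without advancing time (a new reading comes with each control period).
- bot.grab_frame(name): name is "side" or "top"; returns a dict with "pixels" (384x512x3 uint8, red, green, blue), "fov_y" (degrees; the focal length in pixels is half the picture's height over the tangent of half this angle, whatever the lens; pixels are square), "cx", "cy" (the principal point, pixels), "origin" and "orientation" of the camera in the world. Camera axes: x right, y down, z forward; pixel columns grow to the right and rows downward; lengths in m; the calibration is good to about 2 mm. A picture is of the moment at which its call begins. There is no depth.
- bot.job_done(): hands the job in, once; it reports no verdict.
The state is a dict: "clock": time; "qpos": joint angles; "qd": joint speeds; "joint_efforts": joint torques, N m; "position": TCP position; "tool_rot": TCP orientation; "force": force on the tool from outside, world axes, zero at the start; "moment": the same for the moment, N m; "grip_width": finger opening in m.
Only numpy, scipy, OpenCV 4.12 (cv2) and the standard library are available. Lean on these libraries where they do the work, as an engineer would, in place of code of your own. Each camera call takes 0.05 s, during which the arm holds its last target.

### The job

Open the hinged lid of the metal cutter tin until it goes past its balance point and stays open by itself. Then lift the smaller of the two round cutters out of the tin and set it down gently, upright as it stood, wholly on the small wooden board, leaving the tin open.

Things in the scene. Friction and masses are not known exactly. Their poses are not given: they have to be found in the camera images.
- cutter_tin: Fixed plain metal tin, 110 mm along its x, 150 mm along its y, 46 mm high when shut. Origin: centre of its underside; z up. Walls, floor and divider are 2 mm thick; walls and divider stand 30 mm high (floor top at z = 2). The divider along x at y = 0 makes two compartments, 106 mm (x) by 72 mm (y), centres at y = +37 and -37; each holds one cutter. The lid's hinge line is along y at x = +55, z = 30.
- lid_bar (a point): Middle of the lid's handle: a round steel bar 10 mm thick, 84 mm long, parallel to the tin's y, on the side away from the hinge; shut, it is at x = -90, y = 0, z = 38 mm in the tin's frame. Two side arms join it to the lid; the gap between bar and lid, 30 mm deep and 74 mm wide, lets a finger through. It turns with the lid (arc of 145 mm radius about the hinge) and can turn between gripping fingers.
- tin_lid (a joint): Angle of the tin's lid (rad): 0 shut, growing as the bar swings up and over towards the hinge (+x) side, 2.0 fully open at its stop. The lid weighs about 0.16 kg and has no catch. Let go below about 1.3 rad it falls shut; let go beyond about 1.55 rad it falls open to the stop and stays.
- small_cutter_centre (a point): Centre, half-way up, of the small round cutter: a plain metal ring, 40 mm across at its rolled upper rim, 35 mm high, about 30 g, standing loose on the tin's floor, rim up, near the middle of either compartment; z along its axis. It is the smaller of the two in the tin (the other is 64 mm across); a third, 51 mm, stands on the table and is not wanted.
- board_top (a point): Centre of the upper face of the fixed small square wooden board, 140 x 140 mm, 14 mm thick, lying on the table; x and y along its edges, z up.

How it is judged:
On the way, in this order (a step that is already met when the one before it is completed fails the run):
1. the lid is open past its balance point and stays there untouched, the small cutter still in the tin (value of joint tin_lid above 1.75 rad and contact force between the fingers and tin_lid below 0.05 N and height (world z) of small_cutter_centre below 0.035 m), for 0.3 s.
2. the small cutter is lifted clear of the tin, the lid still open (value of joint tin_lid above 1.75 rad and height (world z) of small_cutter_centre above 0.06 m), for 0.1 s.
At the end, for the whole second after the job is handed in: The lid stands open by itself (more than 1.75 rad) and the small cutter stands upright (within 10 degrees), rim up, at rest on the wooden board, its centre within 55 mm of the board's centre along each of the board's edges, so that the ring is wholly or very nearly wholly on it (value of joint tin_lid above 1.75 rad and x of small_cutter_centre in the frame of board_top between -0.055 and 0.055 m and y of small_cutter_centre in the frame of board_top between -0.055 and 0.055 m and z of small_cutter_centre in the frame of board_top between 0.011 and 0.024 m and angle between small_cutter_centre's own z axis and vertical below 0.17 rad and linear speed of small_cutter below 0.02 m/s); the robot touches nothing.
It fails at once if the small cutter is thrown or dropped from more than about 3 cm (linear speed of small_cutter above 0.75 m/s and contact force between the fingers and small_cutter below 0.01 N).
It also fails if it takes over 53 s, if anything falls off the work surface, if the arm or the gripper's body presses on something with over 40 N, if the wrist force passes 120 N, or if a joint passes its speed limit or range.

## Working session

There is one attempt and no reset: what is moved stays moved. The work goes in short steps, Python scripts to look and compute and a tool call to move; the robot and the scene stay as the last step left them, time stands still between calls to the robot, and variables do not carry over. Pictures are saved under pics/ and viewed, and the job is handed in when it is done.

Besides the shell and the picture viewer there is one more tool, called after "Request:" by a JSON object that holds its "op" and its "data". jog_arm: Moves the arm, as the interface text tells. Its arguments: {"type":"object","properties":{"increments":{"type":"array","items":{"type":"object","properties":{"wx":{"type":"number"},"wy":{"type":"number"},"wz":{"type":"number"},"x":{"type":"number"},"y":{"type":"number"},"z":{"type":"number"},"claw":{"type":"number"}}}},"squeeze":{"type":"number"}},"required":["increments"]}

```bash
mkdir -p pics; ls; python3 - <<'E'
from workcell import bot
import cv2,pickle
print(bot.observe())
for n in("side","top"):
    f=bot.grab_frame(n); pickle.dump(f,open(f"pics/{n}0.pkl","wb"))
    cv2.imwrite(f"pics/{n}0.png",f["pixels"][:,:,::-1])
    print(n,{k:v for k,v in f.items() if k!="pixels"})
E
```

```text
pics
{'clock': 0.0, 'qpos': array([ 1.17180041,  0.52203294, -0.03633873,  1.599968  ,  0.0212082 ,
        1.02108465, -0.11280897]), 'qd': array([-0.00037811,  0.00061641,  0.00179559,  0.0002802 , -0.00152093,
       -0.00139353,  0.00071065]), 'joint_efforts': array([-3.59976046e-03, -9.27107191e+01,  1.97787210e+00, -3.69931626e+01,
        1.75708754e-02,  8.12171667e-03,  3.03859508e-05]), 'position': array([ 0.20168392, -0.59123107,  0.23072813]), 'tool_rot': array([ 3.14151378e+00,  1.10486226e-03, -1.24200600e+00]), 'force': array([-0.26726508,  0.62780317, -0.03150056]), 'moment': array([ 0.00270017, -0.04928869, -0.04104715]), 'grip_width': 0.08548234152394169}
side {'fov_y': 57.0862334942904, 'cx': 253.61038132490933, 'cy': 189.62960913524557, 'origin': array([0.22429556, 0.6384098 , 0.56399193]), 'orientation': array([-2.18291206,  0.01766989, -2.78659059])}
top {'fov_y': 57.90503310491944, 'cx': 260.7936698293921, 'cy': 189.2086639373588, 'origin': array([ 0.30825314, -0.00880671,  0.89261734]), 'orientation': array([-2.9159262 , -0.00435628, -1.6188601 ])}
```

View pics/side0.png

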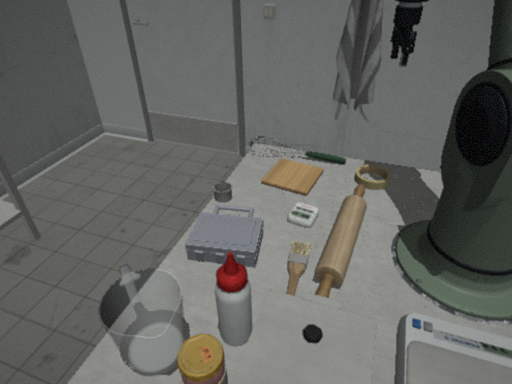

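View pics/top0.png

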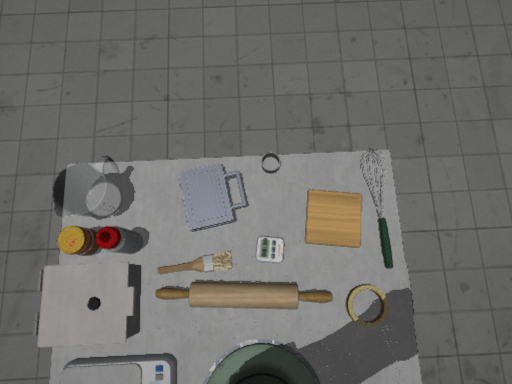

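```bash
cat > h.py <<'E'
import numpy as np,cv2,pickle
from scipy.spatial.transform import Rotation as R
def K(f):
    s=384/2/np.tan(np.radians(f["fov_y"])/2); return s
def cam(f): return R.from_euler('xyz',f["orientation"]).as_matrix(),np.array(f["origin"])
def px2z(f,u,v,z):
    M,o=cam(f); d=M@np.array([(u-f["cx"])/K(f),(v-f["cy"])/K(f),1]); return o+d*(z-o[2])/d[2]
def proj(f,p):
    M,o=cam(f); c=(np.atleast_2d(p)-o)@M; return c[:,:2]/c[:,2:]*K(f)+[f["cx"],f["cy"]]
def load(n): return pickle.load(open(f"pics/{n}.pkl","rb"))
def crop(f,u0,v0,u1,v1,s,name,pts=None):
    im=cv2.resize(f["pixels"][v0:v1,u0:u1,::-1],None,fx=s,fy=s,interpolation=cv2.INTER_CUBIC)
    if pts is not None:
        for q in proj(f,pts): cv2.circle(im,(int((q[0]-u0+.5)*s),int((q[1]-v0+.5)*s)),3,(0,0,255),1)
    cv2.imwrite(f"pics/{name}.png",im)
def snap(n,name):
    from workcell import bot
    f=bot.grab_frame(n); pickle.dump(f,open(f"pics/{name}.pkl","wb")); return f
E
python3 - <<'E'
from h import *
f=load("top0"); crop(f,170,140,370,260,4,"t0c")
g=load("side0"); crop(g,170,140,340,280,4,"s0c")
for uv in [(307,190),(362,192),(360,247),(306,244)]: print(px2z(f,*uv,.014))
E
```

```text
[ 0.50179466 -0.14211853  0.014     ]
[ 0.48976067 -0.28441834  0.014     ]
[ 0.34949761 -0.26341994  0.014     ]
[ 0.36338128 -0.12880345  0.014     ]
```

View pics/t0c.png

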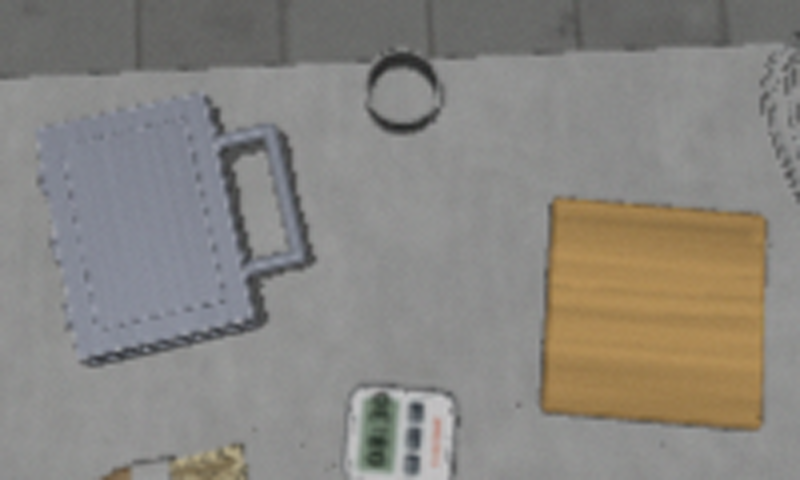

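View pics/s0c.png

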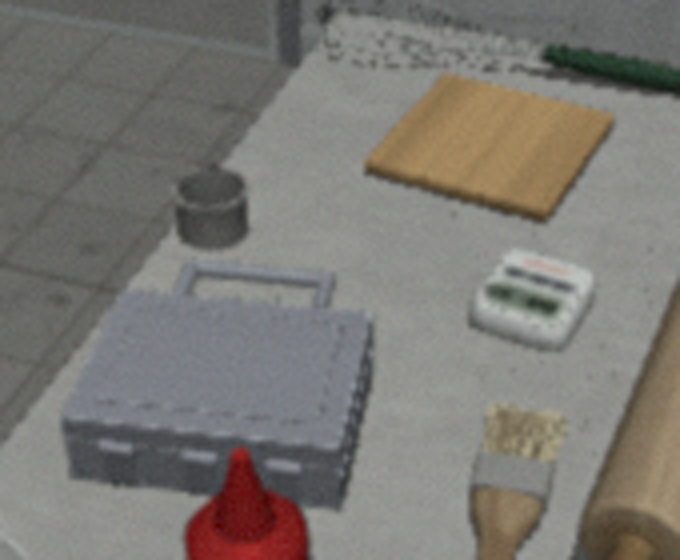

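```bash
python3 - <<'E'
from h import *
from scipy.optimize import least_squares
f=load("top0"); g=load("side0")
T=np.array([(40,128),(208,97),(264,318),(82,355),(273,128),(306,262)])/4+[170,140]-.5
S=np.array([(65,425),(122,290),(372,315),(335,445),(187,266),(334,273)])/4+[170,140]-.5
# far(=+world x = -tin y)
L=np.array([(.055,-.075,.046),(-.055,-.075,.046),(-.055,.075,.046),(.055,.075,.046),(-.092,-.042,.040),(-.092,.042,.040)])
def W(p): c,s=np.cos(p[2]),np.sin(p[2]); return np.c_[L[:,0]*c-L[:,1]*s+p[0],L[:,0]*s+L[:,1]*c+p[1],L[:,2]]
for use in("t","s","ts"):
    def r(p):
        o=[]
        if 't' in use:o.append(proj(f,W(p))-T)
        if 's' in use:o.append(proj(g,W(p))-S)
        return np.concatenate(o).ravel()
    q=least_squares(r,[.5,.2,1.6],loss='soft_l1'); print(use,q.x,np.degrees(q.x[2]),np.round(r(q.x).reshape(-1,2),1).tolist())
p=q.x;c,s=np.cos(p[2]),np.sin(p[2])
to=lambda x,y,z:(x*c-y*s+p[0],x*s+y*c+p[1],z)
print("bar",to(-.09,0,.038),"hinge",to(.055,0,.03))
# board fit
B=np.array([(-.07,.07),(-.07,-.07),(.07,-.07),(.07,.07)])
TB=np.array([(553,198),(766,214),(762,430),(543,411)])/4+[170,140]-.5
SB=np.array([(445,75),(615,118),(548,212),(367,168)])/4+[170,140]-.5
print([px2z(f,*u,.014).round(4).tolist() for u in TB],[px2z(g,*u,.014).round(4).tolist() for u in SB])
print("board",np.mean([px2z(f,*u,.014) for u in TB],0),np.mean([px2z(g,*u,.014) for u in SB],0))
E
```

```text
t [0.49354077 0.11460729 1.75138509] 100.34697384963172 [[-0.3, 0.2], [0.3, -1.5], [-1.3, 0.3], [0.0, 1.2], [1.2, 0.4], [0.1, -1.5]]
s [0.49336505 0.11617957 1.77033222] 101.4325645222455 [[-0.8, -1.1], [-0.5, 0.1], [0.3, -0.7], [2.3, 0.9], [0.9, -0.3], [-1.8, 0.8]]
ts [0.49377984 0.11514717 1.75739604] 100.69137592803973 [[-0.7, 0.2], [-0.1, -1.6], [-1.4, 0.0], [-0.0, 1.2], [0.8, 0.2], [-0.1, -1.8], [-0.9, -1.8], [-0.0, -0.4], [0.5, -0.7], [1.9, 0.8], [1.5, -0.7], [-1.4, 0.7]]
bar (np.float64(0.5104765276955792), np.float64(0.02670950837238739), 0.038) hinge (np.float64(0.4835763144661334), np.float64(0.16919241446364575), 0.03)
[[0.5044, -0.1443, 0.014], [0.4872, -0.2815, 0.014], [0.3495, -0.2634, 0.014], [0.3678, -0.1273, 0.014]] [[0.485, -0.2787, 0.014], [0.3487, -0.2581, 0.014], [0.3675, -0.1261, 0.014], [0.4993, -0.137, 0.014]]
board [ 0.42722685 -0.20411851  0.014     ] [ 0.42511429 -0.19996673  0.014     ]
```

```bash
cat >> h.py <<'E'
TIN=np.array([.4936,.1150,np.radians(100.7)])
def tin(x,y,z):
    c,s=np.cos(TIN[2]),np.sin(TIN[2]); return np.array([TIN[0]+x*c-y*s,TIN[1]+x*s+y*c,z])
def inc(pos,yaw_deg=None,st=None,roll=np.pi,pitch=0.):
    """rows to reach tcp pos / rpy from the measured state"""
    from workcell import bot
    st=st or bot.observe(); M=R.from_euler('xyz',st["tool_rot"])
    d=M.inv().apply(np.array(pos)-st["position"])*100
    w=(M.inv()*R.from_euler('xyz',[roll,pitch,np.radians(yaw_deg)])).as_rotvec(degrees=True) if yaw_deg is not None else np.zeros(3)
    return d.round(2),w.round(1)
E
python3 - <<'E'
from h import *
b=tin(-.09,0,.038); print(b, inc([b[0],b[1],.15],-79.3))
f=load("top0")
for z in(.15,.2): print(px2z(f,108,238,z))
E
```

```text
[0.51031    0.02656485 0.038     ] (array([-48.5 , -49.16,   8.13]), array([0. , 0.1, 8.1]))
[0.38750547 0.30886516 0.15      ]
[0.38216946 0.2874765  0.2       ]
```

Request:
{"op": "jog_arm", "data": {"increments": [{"x":-24,"y":-24.5,"z":2,"wz":8.1,"claw":35},{"x":-24,"y":-24.5,"z":2,"wz":8.1,"claw":35},{"x":-24,"y":-24.5,"z":2,"wz":8.1,"claw":35},{"x":-24,"y":-24.5,"z":2,"wz":8.1,"claw":35},{"x":-24,"y":-24.5,"z":2,"wz":8.1,"claw":35},{"x":-48.5,"y":-49.2,"z":8.1,"wz":8.1,"claw":35},{"x":-48.5,"y":-49.2,"z":8.1,"wz":8.1,"claw":35},{"x":-48.5,"y":-49.2,"z":8.1,"wz":8.1,"claw":35},{"x":-48.5,"y":-49.2,"z":8.1,"wz":8.1,"claw":35},{"x":-48.5,"y":-49.2,"z":8.1,"wz":8.1,"claw":35}]}}

```text
schema error: expected keys wx, wy, wz, x, y, z, claw
```

Request:
{"op": "jog_arm", "data": {"increments": [{"x":-24,"y":-24.5,"z":2,"wx":0,"wy":0,"wz":8.1,"claw":35},{"x":-24,"y":-24.5,"z":2,"wx":0,"wy":0,"wz":8.1,"claw":35},{"x":-24,"y":-24.5,"z":2,"wx":0,"wy":0,"wz":8.1,"claw":35},{"x":-24,"y":-24.5,"z":2,"wx":0,"wy":0,"wz":8.1,"claw":35},{"x":-24,"y":-24.5,"z":2,"wx":0,"wy":0,"wz":8.1,"claw":35},{"x":-48.5,"y":-49.2,"z":8.1,"wx":0,"wy":0,"wz":8.1,"claw":35},{"x":-48.5,"y":-49.2,"z":8.1,"wx":0,"wy":0,"wz":8.1,"claw":35},{"x":-48.5,"y":-49.2,"z":8.1,"wx":0,"wy":0,"wz":8.1,"claw":35},{"x":-48.5,"y":-49.2,"z":8.1,"wx":0,"wy":0,"wz":8.1,"claw":35},{"x":-48.5,"y":-49.2,"z":8.1,"wx":0,"wy":0,"wz":8.1,"claw":35}]}}

```text
clock: 1.35
position: [0.4797, -0.0349, 0.1616]
tool_rot: [3.141, 0.001, -1.384]
force: [0.9, -0.6, 0.4]
grip_width: 0.0301
```

```bash
python3 - <<'E'
from h import *
b=tin(-.09,0,.038); print(inc([b[0],b[1],.15],-79.3))
E
```

```text
(array([-5.47, -4.15,  1.16]), array([0. , 0.1, 0. ]))
```

Move above the bar at z about 0.10, then look.

Request:
{"op": "jog_arm", "data": {"increments": [{"x":-5.5,"y":-4.1,"z":3,"wx":0,"wy":0,"wz":0,"claw":35},{"x":-5.5,"y":-4.1,"z":6,"wx":0,"wy":0,"wz":0,"claw":35},{"x":-5.5,"y":-4.1,"z":6,"wx":0,"wy":0,"wz":0,"claw":35},{"x":-5.5,"y":-4.1,"z":6,"wx":0,"wy":0,"wz":0,"claw":35}]}}

```text
clock: 1.85
position: [0.5097, 0.0257, 0.1025]
tool_rot: [3.141, 0.0, -1.385]
force: [-0.5, -0.1, 0.3]
grip_width: 0.0299
```

```bash
python3 - <<'E'
from h import *
b=tin(-.09,0,.038); print(inc([b[0],b[1],.017],-79.3))
for n in("side","top"):
  f=snap(n,n+"1"); q=proj(f,b)[0].astype(int); crop(f,max(q[0]-70,0),max(q[1]-70,0),q[0]+70,q[1]+60,5,n+"1",np.array([b,tin(-.09,.042,.038),tin(-.09,-.042,.038)]))
E
```

```text
(array([-0.07, -0.07,  8.55]), array([ 0.,  0., -0.]))
```

View pics/side1.png

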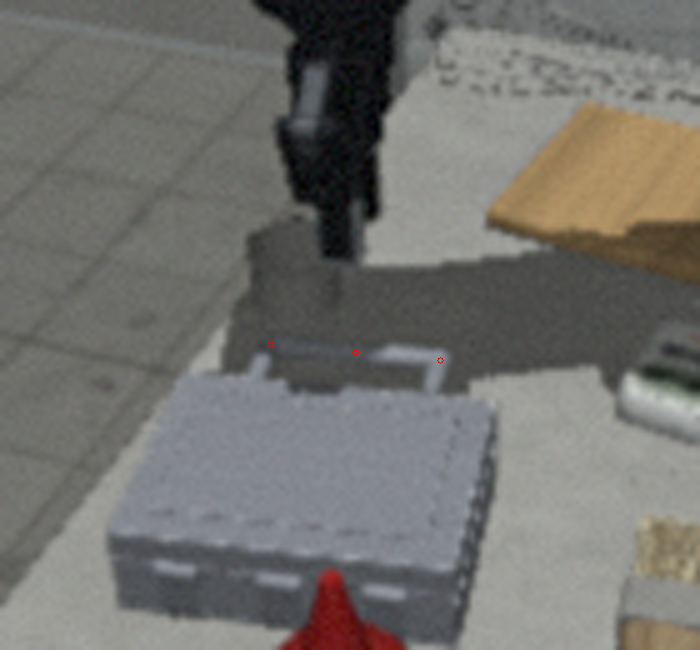

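View pics/top1.png

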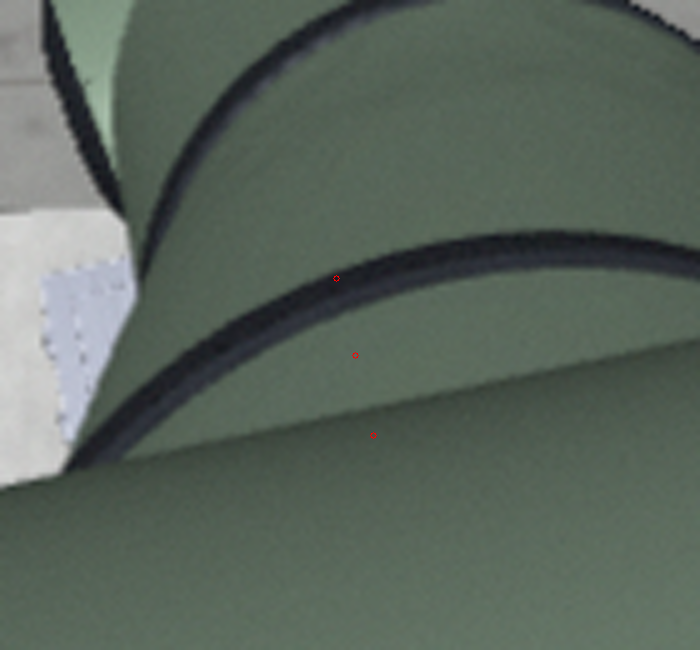

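The side view puts the bar under the gripper, with the fitted points (crop 355,352; bar ends 270/440) on it. The top view is hidden by the arm. I'll descend now.

Request:
{"op": "jog_arm", "data": {"increments": [{"x":-0.1,"y":-0.1,"z":3,"wx":0,"wy":0,"wz":0,"claw":35},{"x":-0.1,"y":-0.1,"z":6,"wx":0,"wy":0,"wz":0,"claw":35},{"x":-0.1,"y":-0.1,"z":8.4,"wx":0,"wy":0,"wz":0,"claw":35},{"x":-0.1,"y":-0.1,"z":8.4,"wx":0,"wy":0,"wz":0,"claw":35}]}}

```text
clock: 2.45
position: [0.5106, 0.0261, 0.0189]
tool_rot: [-3.141, 0.0, -1.386]
force: [0.3, 0.4, 0.5]
grip_width: 0.0299
```

Request:
{"op": "jog_arm", "data": {"increments": [{"x":0,"y":0,"z":0,"wx":0,"wy":0,"wz":0,"claw":0},{"x":0,"y":0,"z":0,"wx":0,"wy":0,"wz":0,"claw":0},{"x":0,"y":0,"z":0,"wx":0,"wy":0,"wz":0,"claw":0},{"x":0,"y":0,"z":0,"wx":0,"wy":0,"wz":0,"claw":0}], "squeeze": 30}}

```text
clock: 2.95
position: [0.511, 0.0275, 0.0203]
tool_rot: [-3.14, 0.001, -1.385]
force: [-3.2, 10.6, 1.5]
grip_width: 0.0086
```

Request:
{"op": "jog_arm", "data": {"increments": [{"x":-0.1,"y":0,"z":-1.3,"wx":0,"wy":0,"wz":0,"claw":0},{"x":-0.36,"y":0,"z":-2.5,"wx":0,"wy":0,"wz":0,"claw":0},{"x":-0.7,"y":0,"z":-3.7,"wx":0,"wy":0,"wz":0,"claw":0},{"x":-1.15,"y":0,"z":-4.9,"wx":0,"wy":0,"wz":0,"claw":0},{"x":-1.7,"y":0,"z":-6.1,"wx":0,"wy":0,"wz":0,"claw":0},{"x":-2.34,"y":0,"z":-7.14,"wx":0,"wy":0,"wz":0,"claw":0},{"x":-3.1,"y":0,"z":-8.2,"wx":0,"wy":0,"wz":0,"claw":0},{"x":-3.9,"y":0,"z":-9.1,"wx":0,"wy":0,"wz":0,"claw":0},{"x":-3.9,"y":0,"z":-9.1,"wx":0,"wy":0,"wz":0,"claw":0}]}}

```text
clock: 4.08
position: [0.5039, 0.0659, 0.1128]
tool_rot: [-3.138, 0.001, -1.385]
force: [-0.2, 1.4, -2.8]
grip_width: 0.0084
```

```bash
python3 - <<'E'
from h import *
from workcell import bot
print(bot.observe()["qpos"])
f=snap("side","side2"); crop(f,130,100,330,250,4,"side2")
E
```

```text
[-0.09928329  0.51354078 -0.19359978  2.0022488   0.15792652  0.63605936
 -1.78044479]
```

View pics/side2.png

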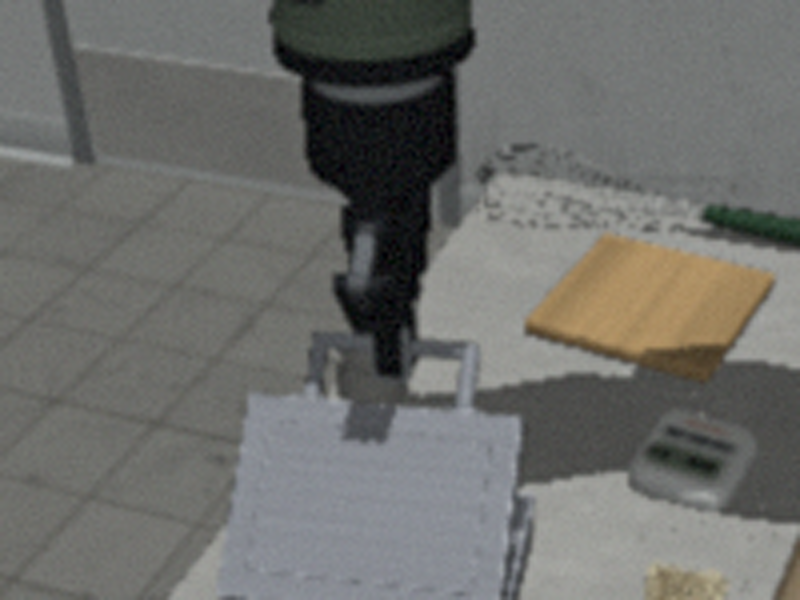

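The lid follows the gripper, now at about 40°. The bar is in the jaws, crop (390,350). I'll carry on along the arc.

Request:
{"op": "jog_arm", "data": {"increments": [{"x":-0.9,"y":0,"z":-0.9,"wx":0,"wy":0,"wz":0,"claw":0},{"x":-1.9,"y":0,"z":-1.7,"wx":0,"wy":0,"wz":0,"claw":0},{"x":-2.9,"y":0,"z":-2.4,"wx":0,"wy":0,"wz":0,"claw":0},{"x":-4.0,"y":0,"z":-3.0,"wx":0,"wy":0,"wz":0,"claw":0},{"x":-5.2,"y":0,"z":-3.6,"wx":0,"wy":0,"wz":0,"claw":0},{"x":-6.4,"y":0,"z":-4.0,"wx":0,"wy":0,"wz":0,"claw":0},{"x":-7.6,"y":0,"z":-4.3,"wx":0,"wy":0,"wz":0,"claw":0},{"x":-8.9,"y":0,"z":-4.5,"wx":0,"wy":0,"wz":0,"claw":0},{"x":-8.9,"y":0,"z":-4.5,"wx":0,"wy":0,"wz":0,"claw":0}]}}

```text
clock: 5.25
position: [0.4874, 0.1542, 0.1577]
tool_rot: [-3.138, 0.002, -1.384]
force: [2.3, -0.4, 5.2]
grip_width: 0.0084
```

Request:
{"op": "jog_arm", "data": {"increments": [{"x":-1.3,"y":0,"z":-0.1,"wx":0,"wy":0,"wz":0,"claw":0},{"x":-2.5,"y":0,"z":-0.1,"wx":0,"wy":0,"wz":0,"claw":0},{"x":-3.8,"y":0,"z":0.05,"wx":0,"wy":0,"wz":0,"claw":0},{"x":-5.0,"y":0,"z":0.3,"wx":0,"wy":0,"wz":0,"claw":0},{"x":-6.2,"y":0,"z":0.6,"wx":0,"wy":0,"wz":0,"claw":0},{"x":-6.2,"y":0,"z":0.6,"wx":0,"wy":0,"wz":0,"claw":0}]}}

```text
clock: 6.0
position: [0.4756, 0.2163, 0.1512]
tool_rot: [-3.138, 0.002, -1.383]
force: [2.5, 0.3, 0.7]
grip_width: 0.0086
```

```bash
python3 - <<'E'
from h import *
from workcell import bot
print(bot.observe()["qpos"])
f=snap("side","side3"); crop(f,130,50,330,250,3,"side3")
E
```

```text
[-0.37314892  0.47226007 -0.22050154  1.93945457  0.14731905  0.74100766
 -2.06136225]
```

View pics/side3.png

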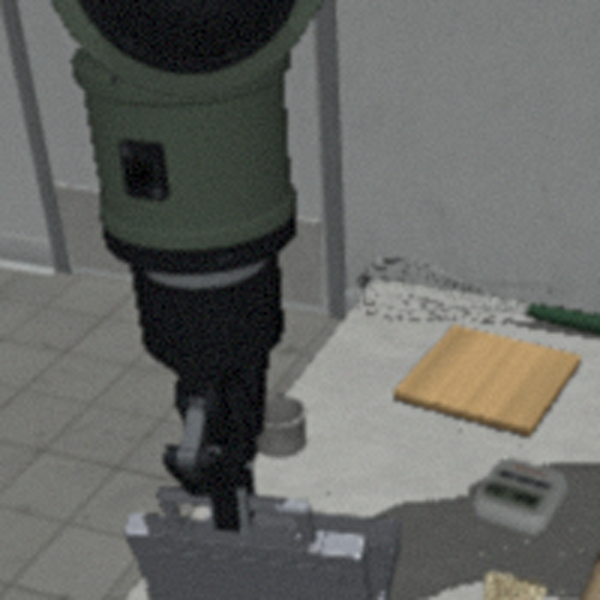

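Request:
{"op": "jog_arm", "data": {"increments": [{"x":0,"y":0,"z":0,"wx":0,"wy":0,"wz":0,"claw":45},{"x":0,"y":0,"z":0,"wx":0,"wy":0,"wz":0,"claw":45},{"x":0,"y":0,"z":0,"wx":0,"wy":0,"wz":0,"claw":45},{"x":0,"y":0,"z":-1.5,"wx":0,"wy":0,"wz":0,"claw":45},{"x":0,"y":0,"z":-4,"wx":0,"wy":0,"wz":0,"claw":45},{"x":0,"y":0,"z":-8,"wx":0,"wy":0,"wz":0,"claw":45},{"x":0,"y":0,"z":-9,"wx":0,"wy":0,"wz":0,"claw":45}]}}

```text
clock: 6.92
position: [0.4762, 0.216, 0.2445]
tool_rot: [-3.134, 0.003, -1.383]
force: [-1.6, 0.9, 0.2]
grip_width: 0.0382
```

```bash
python3 - <<'E'
from h import *
f=snap("side","side4"); crop(f,130,50,330,250,3,"side4")
E
```

```text
(no output)
```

View pics/side4.png

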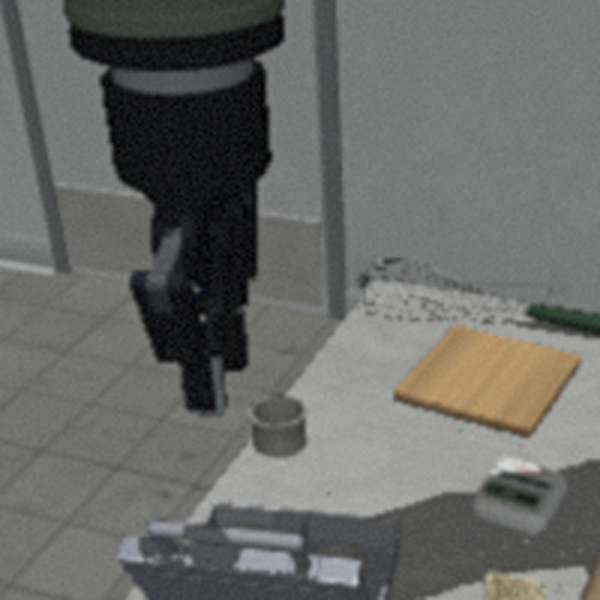

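Request:
{"op": "jog_arm", "data": {"increments": [{"x":40,"y":12,"z":0,"wx":0,"wy":0,"wz":0,"claw":70},{"x":40,"y":12,"z":0,"wx":0,"wy":0,"wz":0,"claw":70},{"x":40,"y":12,"z":0,"wx":0,"wy":0,"wz":0,"claw":70},{"x":40,"y":12,"z":0,"wx":0,"wy":0,"wz":0,"claw":70},{"x":40,"y":12,"z":0,"wx":0,"wy":0,"wz":0,"claw":70},{"x":40,"y":12,"z":0,"wx":0,"wy":0,"wz":0,"claw":70},{"x":40,"y":12,"z":0,"wx":0,"wy":0,"wz":0,"claw":70},{"x":40,"y":12,"z":0,"wx":0,"wy":0,"wz":0,"claw":70}]}}

```text
clock: 7.98
position: [0.4317, -0.2023, 0.2419]
tool_rot: [-3.136, 0.003, -1.388]
force: [-0.3, 0.8, -0.5]
grip_width: 0.0594
```

```bash
python3 - <<'E'
from h import *
f=snap("top","top5"); crop(f,150,140,290,260,5,"top5")
f=snap("side","side5"); crop(f,150,150,310,270,5,"side5")
E
```

```text
(no output)
```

View pics/top5.png

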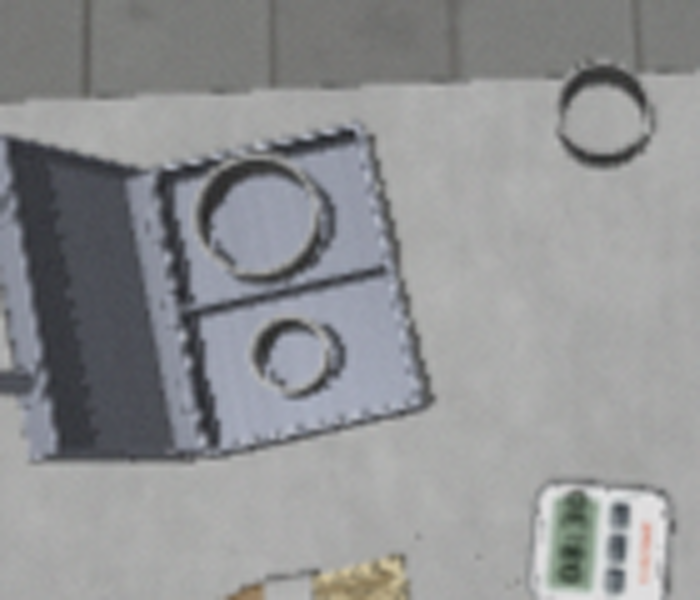

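View pics/side5.png

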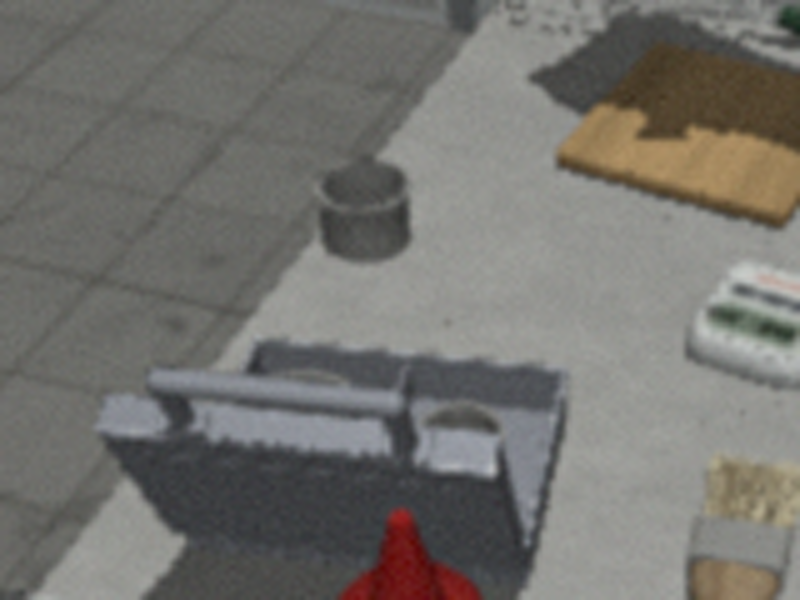

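```bash
python3 - <<'E'
from h import *
f=load("top5")
g=f["pixels"][200:225,195:222].astype(int); 
# warm rim pixels: r-b high compared with bluish tin
for row in g: print(' '.join(f"{a:4d}" for a in row[:,0]-row[:,2]))
c=px2z(f,150+292/5-.4,140+356.5/5-.4,.037); print(c)
d=c[:2]-TIN[:2]; k,s=np.cos(TIN[2]),np.sin(TIN[2]); print("tin frame",d[0]*k+d[1]*s,-d[0]*s+d[1]*k)
a=np.linspace(0,2*np.pi,24); P=np.c_[c[0]+.02*np.cos(a),c[1]+.02*np.sin(a),0*a+.037]
P=np.r_[P,[tin(x,y,.03) for x in(-.055,.055) for y in (-.075,.075)],[tin(-.055,0,.03)]]
crop(f,180,160,245,235,8,"top5b",P)
E
```

```text
-10  -10   -7   -6   -8   -7  -10  -12  -15  -14  -16  -18  -17  -19  -18  -18  -21  -19  -19  -19  -19  -19  -20  -19  -20  -19  -19
  -9   -9  -12  -12  -15  -15  -18  -18  -19  -19  -17  -20  -17  -18  -18  -18  -20  -20  -19  -18  -17  -18  -18  -19  -18  -18  -17
 -14  -15  -19  -16  -18  -19  -18  -17  -20  -18  -13  -11  -11  -11  -13  -14  -17  -20  -19  -19  -20  -20  -20  -19  -20  -18  -20
 -17  -20  -19  -17  -18  -20  -18  -17  -15   -9    1    1   -1    1    1   -3   -8  -13  -17  -18  -18  -19  -19  -19  -18  -17  -19
 -19  -18  -19  -20  -18  -19  -18   -8   -1    0    1   -1    1    0    1    0    0   -1  -11  -17  -16  -19  -19  -19  -19  -19  -19
 -20  -19  -19  -21  -18  -17   -7   -2   -1   -2    2   -2    2   -5   -6   -5   -4    0   -2   -5  -11  -15  -17  -19  -19  -18  -20
 -17  -20  -19  -20  -18  -15   -3   -2    1    0    0   -9   -9  -13  -13  -15  -12   -9    0    1   -7  -11  -15  -16  -20  -19  -18
 -19  -18  -19  -18  -18   -6   -1    0    3    0  -12  -16  -18  -20  -18  -19  -19  -17  -11    0   -5   -9  -11  -16  -19  -18  -18
 -20  -20  -18  -19  
[... 1659 characters left out ...]
 -20  -21  -20  -22  -18  -21  -21  -20  -21  -21  -20  -19  -19  -20  -21
 -19  -19  -18  -18  -20  -20  -21  -19  -18  -20  -19  -19  -20  -20  -20  -20  -21  -23  -20  -21  -20  -19  -20  -18  -16  -19  -19
 -20  -20  -18  -18  -21  -18  -19  -17  -20  -19  -19  -20  -21  -19  -20  -18  -22  -22  -19  -20  -21  -20  -18  -18  -19  -18  -18
 -22  -20  -21  -19  -20  -17  -20  -19  -21  -18  -19  -21  -19  -20  -20  -19  -20  -19  -19  -18  -17  -18  -14  -14  -16  -10  -13
 -20  -19  -19  -20  -19  -20  -20  -20  -20  -20  -21  -19  -19  -19  -18  -19  -19  -18  -15  -15  -14  -16   -8  -10  -14   -8   -6
[0.45507021 0.11211853 0.037     ]
tin frame 0.004322323707529266 0.03839485997327197
```

View pics/top5b.png

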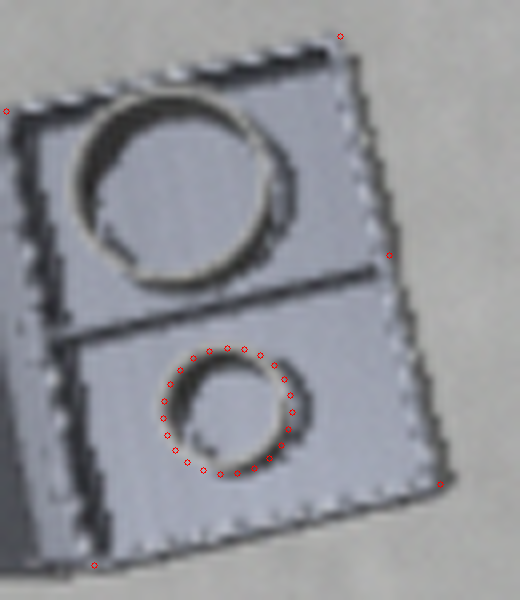

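```bash
python3 - <<'E'
from h import *
print(inc([.4549,.1121,.12],-79.3))
E
```

```text
(array([-30.13,  -7.9 ,  12.35]), array([-0.4,  0.2,  0. ]))
```

Request:
{"op": "jog_arm", "data": {"increments": [{"x":-30.1,"y":-7.9,"z":4,"wx":-0.4,"wy":0.2,"wz":0,"claw":66},{"x":-30.1,"y":-7.9,"z":4,"wx":-0.4,"wy":0.2,"wz":0,"claw":66},{"x":-30.1,"y":-7.9,"z":4,"wx":-0.4,"wy":0.2,"wz":0,"claw":66},{"x":-30.1,"y":-7.9,"z":6,"wx":-0.4,"wy":0.2,"wz":0,"claw":66},{"x":-30.1,"y":-7.9,"z":12.3,"wx":-0.4,"wy":0.2,"wz":0,"claw":66},{"x":-30.1,"y":-7.9,"z":12.3,"wx":-0.4,"wy":0.2,"wz":0,"claw":66},{"x":-30.1,"y":-7.9,"z":12.3,"wx":-0.4,"wy":0.2,"wz":0,"claw":66},{"x":-30.1,"y":-7.9,"z":12.3,"wx":-0.4,"wy":0.2,"wz":0,"claw":66}]}}

```text
clock: 9.07
position: [0.4547, 0.1119, 0.121]
tool_rot: [3.141, -0.0, -1.383]
force: [0.5, -0.6, 0.3]
grip_width: 0.0564
```

```bash
python3 - <<'E'
from h import *
print(inc([.4549,.1121,.013],-79.3))
f=snap("side","side6"); crop(f,130,80,330,260,4,"side6")
E
```

```text
(array([-0.02, -0.02, 10.8 ]), array([ 0. , -0. ,  0.1]))
```

View pics/side6.png

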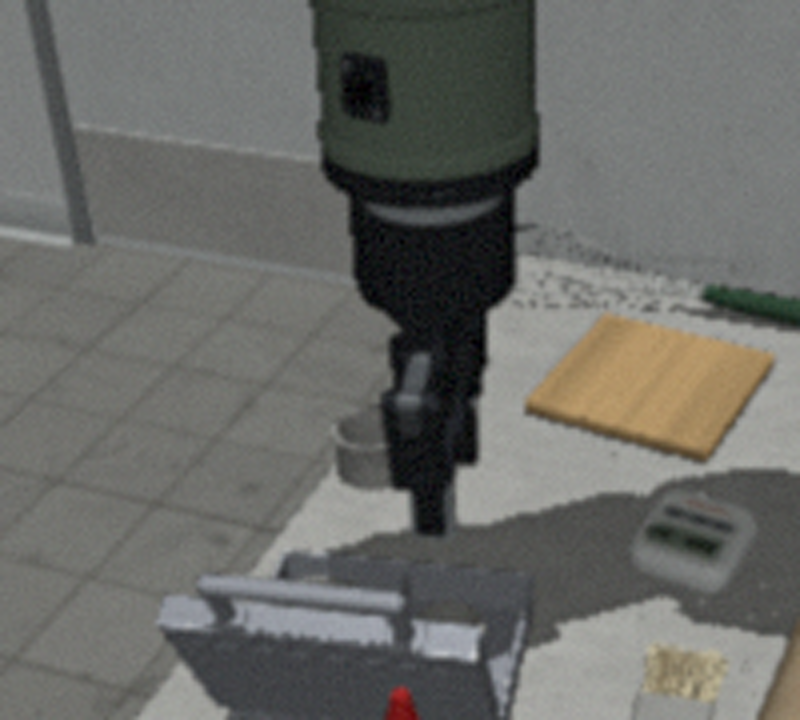

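Request:
{"op": "jog_arm", "data": {"increments": [{"x":0,"y":0,"z":4,"wx":0,"wy":0,"wz":0,"claw":66},{"x":0,"y":0,"z":7,"wx":0,"wy":0,"wz":0,"claw":66},{"x":0,"y":0,"z":9,"wx":0,"wy":0,"wz":0,"claw":66},{"x":0,"y":0,"z":10.8,"wx":0,"wy":0,"wz":0,"claw":66},{"x":0,"y":0,"z":10.8,"wx":0,"wy":0,"wz":0,"claw":66}]}}

```text
clock: 9.75
position: [0.4552, 0.1108, 0.0134]
tool_rot: [3.142, -0.001, -1.385]
force: [-1.5, -0.5, -0.8]
grip_width: 0.0565
```

Request:
{"op": "jog_arm", "data": {"increments": [{"x":0,"y":0,"z":0,"wx":0,"wy":0,"wz":0,"claw":40},{"x":0,"y":0,"z":0,"wx":0,"wy":0,"wz":0,"claw":40},{"x":0,"y":0,"z":0,"wx":0,"wy":0,"wz":0,"claw":40},{"x":0,"y":0,"z":0,"wx":0,"wy":0,"wz":0,"claw":40}], "squeeze": 20}}

```text
clock: 10.25
position: [0.4559, 0.1106, 0.0145]
tool_rot: [-3.14, -0.001, -1.386]
force: [-0.0, -1.9, 9.7]
grip_width: 0.0384
```

Request:
{"op": "jog_arm", "data": {"increments": [{"x":0,"y":0,"z":-0.2,"wx":0,"wy":0,"wz":0,"claw":20},{"x":0,"y":0,"z":-0.6,"wx":0,"wy":0,"wz":0,"claw":20},{"x":0,"y":0,"z":-1.2,"wx":0,"wy":0,"wz":0,"claw":20},{"x":0,"y":0,"z":-2.5,"wx":0,"wy":0,"wz":0,"claw":20},{"x":0,"y":0,"z":-4,"wx":0,"wy":0,"wz":0,"claw":20},{"x":0,"y":0,"z":-4,"wx":0,"wy":0,"wz":0,"claw":20}]}}

```text
clock: 11.0
position: [0.4566, 0.1108, 0.0559]
tool_rot: [-3.138, -0.0, -1.386]
force: [0.6, 0.6, -0.5]
grip_width: 0.0386
```

```bash
python3 - <<'E'
from h import *
f=snap("side","side7"); crop(f,180,130,300,260,5,"side7")
E
```

```text
(no output)
```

View pics/side7.png

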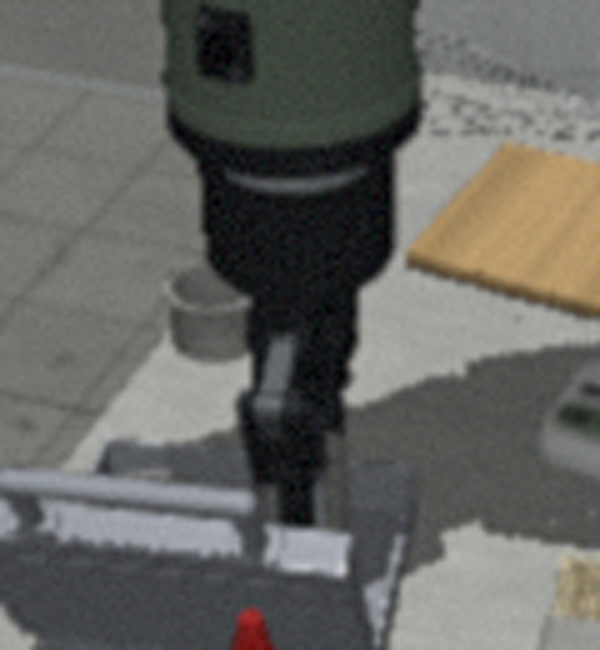

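Request:
{"op": "jog_arm", "data": {"increments": [{"x":0,"y":0,"z":-2,"wx":0,"wy":0,"wz":0,"claw":20},{"x":0,"y":0,"z":-5,"wx":0,"wy":0,"wz":0,"claw":20},{"x":0,"y":0,"z":-8,"wx":0,"wy":0,"wz":0,"claw":20},{"x":0,"y":0,"z":-9,"wx":0,"wy":0,"wz":0,"claw":20},{"x":0,"y":0,"z":-9,"wx":0,"wy":0,"wz":0,"claw":20}]}}

```text
clock: 11.68
position: [0.4561, 0.1107, 0.1451]
tool_rot: [-3.138, -0.0, -1.386]
force: [0.5, -0.4, 0.0]
grip_width: 0.0388
```

```bash
python3 - <<'E'
from h import *
print(inc([.427,-.201,.11],-79.3))
f=snap("side","side8"); crop(f,180,100,300,230,5,"side8")
E
```

```text
(array([30.1 ,  8.6 ,  3.49]), array([-0.2, -0. , -0.1]))
```

View pics/side8.png

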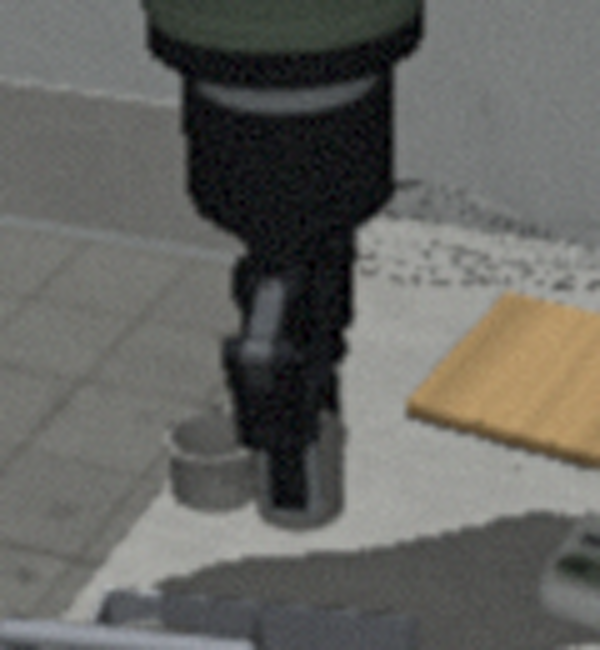

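The ring hangs upright in the jaws (crop 300,480), its bottom a bit below the fingertips. Next I'll carry it to the board.

Request:
{"op": "jog_arm", "data": {"increments": [{"x":2,"y":0.6,"z":0,"wx":0,"wy":0,"wz":0,"claw":20},{"x":6,"y":1.7,"z":0,"wx":0,"wy":0,"wz":0,"claw":20},{"x":10,"y":2.9,"z":0,"wx":0,"wy":0,"wz":0,"claw":20},{"x":14,"y":4,"z":0,"wx":0,"wy":0,"wz":0,"claw":20},{"x":18,"y":5.1,"z":0,"wx":0,"wy":0,"wz":0,"claw":20},{"x":22,"y":6.3,"z":1,"wx":0,"wy":0,"wz":0,"claw":20},{"x":26,"y":7.4,"z":2,"wx":-0.2,"wy":0,"wz":0,"claw":20},{"x":29,"y":8.3,"z":3,"wx":-0.2,"wy":0,"wz":0,"claw":20},{"x":30.1,"y":8.6,"z":3.5,"wx":-0.2,"wy":0,"wz":0,"claw":20},{"x":30.1,"y":8.6,"z":3.5,"wx":-0.2,"wy":0,"wz":0,"claw":20}]}}

```text
clock: 12.98
position: [0.4262, -0.2009, 0.1085]
tool_rot: [3.139, 0.001, -1.386]
force: [0.8, 0.2, -0.2]
grip_width: 0.0389
```

```bash
python3 - <<'E'
from h import *
print(inc([.427,-.201,.035],-79.3))
f=snap("side","side9"); crop(f,230,90,370,220,5,"side9")
E
```

```text
(array([ 0.03, -0.09,  7.35]), array([ 0.1,  0. , -0.1]))
```

View pics/side9.png

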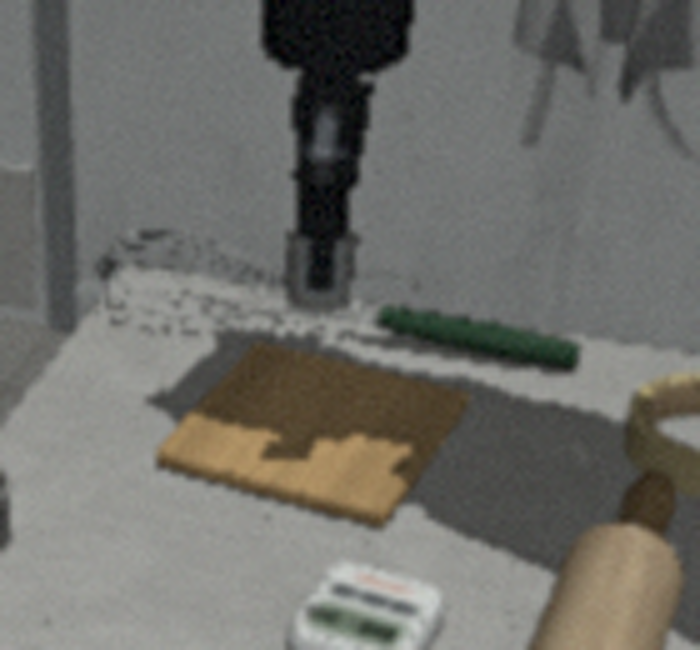

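```bash
python3 - <<'E'
from h import *
f=load("side9"); a=np.linspace(0,2*np.pi,30)
for z in (.092,.096,.1):
  P=np.c_[.4262+.019*np.cos(a),-.2009+.019*np.sin(a),0*a+z]; q=(proj(f,P)-[230,90]+.5)*5; print(z,q[:,1].max(),q[:,0].min(),q[:,0].max())
E
```

```text
0.092 321.8446374857724 287.1372127547585 356.36589288925734
0.096 315.357002706554 287.4028146755768 356.79654808529904
0.1 308.83803045043607 287.66967587264674 357.2292514385069
```

Request:
{"op": "jog_arm", "data": {"increments": [{"x":0,"y":-0.1,"z":2,"wx":0,"wy":0,"wz":0,"claw":20},{"x":0,"y":-0.1,"z":4,"wx":0,"wy":0,"wz":0,"claw":20},{"x":0,"y":-0.1,"z":6,"wx":0,"wy":0,"wz":0,"claw":20},{"x":0,"y":-0.1,"z":7,"wx":0,"wy":0,"wz":0,"claw":20},{"x":0,"y":-0.1,"z":7.8,"wx":0,"wy":0,"wz":0,"claw":20},{"x":0,"y":-0.1,"z":7.8,"wx":0,"wy":0,"wz":0,"claw":20},{"x":0,"y":-0.1,"z":7.8,"wx":0,"wy":0,"wz":0,"claw":20}]}}

```text
clock: 13.9
position: [0.4277, -0.2, 0.0314]
tool_rot: [3.141, 0.0, -1.385]
force: [-0.5, -0.0, 0.8]
grip_width: 0.0387
```

Request:
{"op": "jog_arm", "data": {"increments": [{"x":0,"y":0,"z":0.15,"wx":0,"wy":0,"wz":0,"claw":20},{"x":0,"y":0,"z":0.3,"wx":0,"wy":0,"wz":0,"claw":20},{"x":0,"y":0,"z":0.3,"wx":0,"wy":0,"wz":0,"claw":20}]}}

```text
clock: 14.28
position: [0.4277, -0.2001, 0.0284]
tool_rot: [3.14, 0.0, -1.385]
force: [-0.9, 0.5, -1.3]
grip_width: 0.0389
```

Request:
{"op": "jog_arm", "data": {"increments": [{"x":0,"y":0,"z":0.15,"wx":0,"wy":0,"wz":0,"claw":20},{"x":0,"y":0,"z":0.25,"wx":0,"wy":0,"wz":0,"claw":20},{"x":0,"y":0,"z":0.25,"wx":0,"wy":0,"wz":0,"claw":20}]}}

```text
clock: 14.65
position: [0.4279, -0.2001, 0.0264]
tool_rot: [3.141, -0.0, -1.385]
force: [-3.3, 1.6, 17.1]
grip_width: 0.0389
```

Request:
{"op": "jog_arm", "data": {"increments": [{"x":0,"y":0,"z":-0.05,"wx":0,"wy":0,"wz":0,"claw":20},{"x":0,"y":0,"z":-0.05,"wx":0,"wy":0,"wz":0,"claw":20}]}}

```text
clock: 14.9
position: [0.4279, -0.2002, 0.0269]
tool_rot: [3.141, -0.0, -1.385]
force: [-0.3, -0.0, -0.5]
grip_width: 0.0383
```

Request:
{"op": "jog_arm", "data": {"increments": [{"x":0,"y":0,"z":0,"wx":0,"wy":0,"wz":0,"claw":50},{"x":0,"y":0,"z":0,"wx":0,"wy":0,"wz":0,"claw":55},{"x":0,"y":0,"z":0,"wx":0,"wy":0,"wz":0,"claw":70},{"x":0,"y":0,"z":0,"wx":0,"wy":0,"wz":0,"claw":70},{"x":0,"y":0,"z":0,"wx":0,"wy":0,"wz":0,"claw":70}]}}

```text
clock: 15.52
position: [0.4279, -0.2002, 0.0269]
tool_rot: [3.141, -0.0, -1.385]
force: [0.6, -0.6, -0.1]
grip_width: 0.0596
```

Request:
{"op": "jog_arm", "data": {"increments": [{"x":0,"y":0,"z":-1,"wx":0,"wy":0,"wz":0,"claw":70},{"x":0,"y":0,"z":-3,"wx":0,"wy":0,"wz":0,"claw":70},{"x":0,"y":0,"z":-7,"wx":0,"wy":0,"wz":0,"claw":70},{"x":0,"y":0,"z":-12,"wx":0,"wy":0,"wz":0,"claw":70},{"x":0,"y":0,"z":-15,"wx":0,"wy":0,"wz":0,"claw":70},{"x":0,"y":0,"z":-15,"wx":0,"wy":0,"wz":0,"claw":70}]}}

```text
clock: 16.27
position: [0.4289, -0.2005, 0.1794]
tool_rot: [-3.138, -0.003, -1.386]
force: [-0.6, 0.5, -0.4]
grip_width: 0.0598
```

```bash
python3 - <<'E'
from h import *
f=snap("side","side10"); crop(f,170,90,370,270,4,"side10")
E
```

```text
(no output)
```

View pics/side10.png

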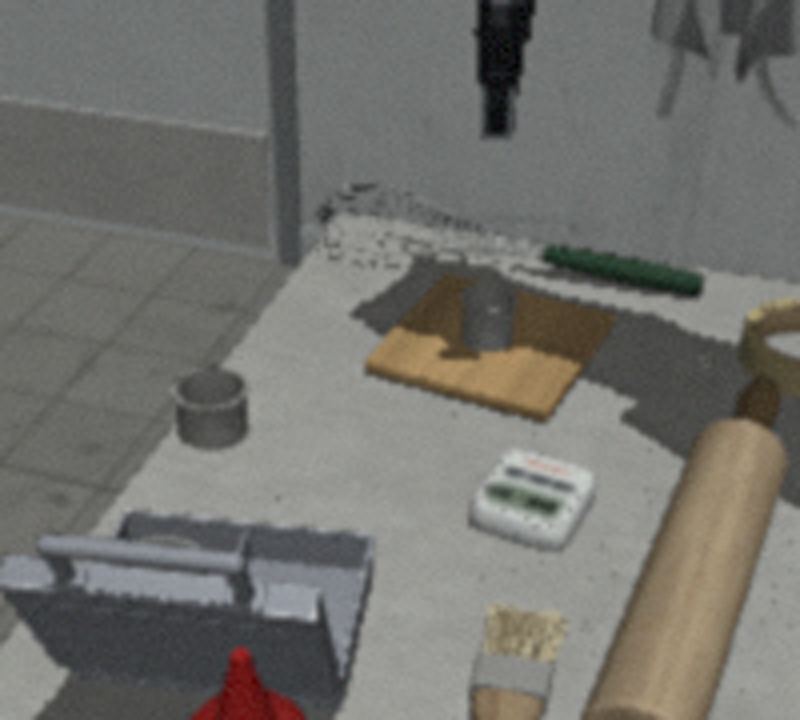

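The cutter stands upright near the middle of the board (crop 490,315), and the lid is open.

```bash
python3 - <<'E'
from h import *
from workcell import bot
f=load("side10"); a=np.linspace(0,2*np.pi,40)
for z in(.014,.049):
  P=np.c_[.428+.02*np.cos(a),-.2+.02*np.sin(a),0*a+z]; q=(proj(f,P)-[170,90]+.5)*4; print(z,q.min(0),q.max(0))
print(bot.job_done())
E
```

```text
0.014 [461.57894219 324.94590419] [517.40549233 354.91335337]
0.049 [463.22707399 283.50542069] [520.18742076 312.70570241]
the job is handed in; nothing more can be done
None
```

I opened the tin, set the small cutter upright on the wooden board and handed the job in at about 16.3 s of the 53 s allowed. No verdict came back, so these results rest on my own checks.

- **Lid:** I gripped the bar, swung it to about 1.83 rad by the commanded arc, let go and lifted clear. It fell open to its stop by itself and was still open in the last side view.
- **Cutter:** I gripped the small ring across its rim and lifted it clear of the tin. It was lowered onto the board until I felt contact, about 17 N, then eased to almost nothing before the jaws opened.
- **Final position:** The ring stands upright within about 3 mm of the board's centre, going by where I released it. In the last side view its outline matches the one predicted for that spot to within a few pixels of the enlarged picture.
- **Robot:** The gripper was about 15 cm above the board, touching nothing, with wrist force readings below 1 N.

**Disagreements:**
- The height of the ring's bottom below the fingertips read 8.5 mm from the picture and 12.5 mm from the grip. Contact on the board agreed with the grip value, and I had descended slowly to allow for either.
- The tin's position from the camera was about 1 mm off from where the bar was actually gripped.
- I did not take a final top view after placing the cutter.

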